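Scoop beads into a gift box

ROBOT

A 6-joint arm with a two-finger parallel gripper is mounted at the origin on the work surface. World frame = base frame: x ahead of the robot, y to its left, z up, the work surface at z = 0. Lengths are in m, angles in rad, forces in N, time in s.
With the tool pointing down it reaches from about 0.25 to 0.725 m from the base axis. Payload 4 kg.
Tool frame: the origin (TCP) lies midway between the tips of the shut fingers; the grasp point (between the pads) lies 19 mm behind it (bot.grip_depth is the distance from the TCP to the grasp point, in m); z points along the fingers, y is the line along which they close (so a half turn about z gives the same grasp; the last joint's range is limited). The gripper opens to 85 mm and grips with 20 to 120 N. Pads are 22 mm wide; open, the fingers measure 114 mm over their backs; the gripper's body (76 mm by 85 mm) begins 54 mm behind the grasp point. The pads swing forward as they close: fully open they stand 13 mm farther back than shut.
Start: joints at [-1.347, 0.241, 0.005, 1.335, 0, 1.571], TCP at [0.111, -0.488, 0.231] pointing down, gripper open.
Joint ranges: [-2.72, 2.72], [-1.05, 1.87], [-1.09, 1.28], [-1.99, 2.15], [-1.42, 1.44], [-3.14, 3.14]. Speed limits (rad/s): [2.79, 2.79, 3.14, 3.14, 3.14, 3.14].

INTERFACE

Orientations are given as a unit quaternion [x, y, z, w].
In Python, from workcell import bot gives the robot as it stands.
- The arm moves only by the shell command python3 -m creep 'ROWS'. ROWS is JSON, one flat list of numbers, 5 for each row, row after row: the shift along the world's x, y, z in m, then the turn about the world's z in rad, then the finger opening in m, from 0 to 0.0854. In form: [x, y, z, twist, claw, x, y, z, twist, claw, ...]. A call has 1 to 10 rows; each row is the pose to reach, as a shift and turn from the pose commanded when the call began; what a row does not reach only later rows make up. A row lasts 1/12 s, in which the tool goes at most 41.7 mm and 7.16 degrees, less where a joint would pass 70% of its speed; a pose out of reach is approached as far as the arm can. A call with a gripper value outside its range is refused whole. The fingers move at their own pace and stop on an object; the grip force is fixed at half the most. Time passes only in rows, so rows that repeat a pose let the fingers close. It gives the time, the measured TCP pose, the force, the opening and the grip force at its end, in the units of the state.
- bot.get_obs(): the state, without advancing time (a new reading comes with each control period).
- bot.camera(name): name is "side" or "top" or "wrist"; returns a dict with "pixels" (480x640x3 uint8, red, green, blue), "camera_matrix" (3x3 intrinsics, pixels), "extrinsics" (4x4, takes a point from world to camera coordinates); the wrist camera has in their place "T_tool_cam" (4x4, takes a point from camera to tool coordinates, whose origin is the TCP and whose axes are the flange's). Camera axes: x right, y down, z forward; pixel columns grow to the right and rows downward; lengths in m; the calibration is good to about 2 mm. A picture is of the moment at which its call begins: read the wrist's pose just before it. There is no depth.
- bot.job_done(): hands the job in; it is judged then, once.
Trained networks look in the newest picture that a camera, given by its name, has taken for a name from the list of things; names that differ only in an ending like _2 or _b are one class to them, and where a whole thing is asked for, a point or a joint stands for the part that bears it (a point fixed in the world has none). Each returns a list of dicts, best first, with "score" (0 to 1); they miss things now and then, are a little off and sometimes report something else, mostly with a low value. They report only what shows in the picture. A call takes as long as a camera call. They do not tell look-alikes from the thing itself.
- bot.look_for(camera, thing): "centre" ([column, row] as shares, 0 to 1, of the picture: columns of its width, rows of its height, amid what is visible of it).
- bot.place_of(camera, thing): "centre" ([column, row] as shares, 0 to 1, of the picture: columns of its width, rows of its height: a listed point, or the origin of a listed thing).
The state is a dict: "clock": time; "joint_pos": joint angles; "joint_vel": joint speeds; "tau": joint torques, N m; "eef_pos": TCP position; "tool_rot": TCP orientation; "ft_force": force on the tool from outside, world axes, zero at the start; "ft_torque": the same for the moment, N m; "grip_width": finger opening in m; "grasp_force": force on a finger pad.
Only numpy, scipy, OpenCV 4.12 (cv2) and the standard library are available. Lean on these libraries where they do the work, as an engineer would, in place of code of your own. Each camera call takes 0.05 s, during which the arm holds its last target. There are 200 camera calls.

TASK

Pick up the scoop by its handle, use it to scoop beads out of the white tray and gently tip at least five of the six into the red gift box from low above it, with any other left in the tray and none on the desk. Then stand the scoop back flat in the middle of its blue mat and let go. Handle the beads only with the scoop, do not press the scoop hard on the tray or gift box, and leave the gift box and the other things on the desk where they stand.

Things in the scene. Friction and masses are not known exactly. Their poses are not given: they have to be found in the camera images.
- scoop: aluminium hand scoop standing flat on the mat, 0.12 kg. Flat bowl 90 long (own x), 84 wide (own y), floor 1.6 thick, side walls 2.5 thick, 34 high (18 over the front 20), rear wall 40 high, mouth open at the +x end. A black post outside the rear wall (to x = -53) carries a black handle bar over the bowl. Origin: centre of the bowl's underside; x towards the mouth, z up
- scoop_grip (a point): point in the scoop's handle bar to grip from above, fingers closing along the scoop's y: 10 behind and 75 above the scoop's origin, nearly above the centre of mass. The bar is level along x, 16 wide, 22 high, from x = -48 to +22 of the scoop's origin, free at its front end, nothing beside or below it but the bowl. Axes as the scoop's
- scoop_lip (a point): middle of the lower front edge of the scoop's mouth, 45 ahead of the scoop's origin, at underside height. Beads pushed against the ramp can wedge before the lip; backing off a little and pushing again frees them. Axes as the scoop's
- tray: white tray fixed to the desk, 278 (own x) by 102 (own y), walls 4 thick, 40 high. Floor 3 above the desk, 94 wide, flat from the near wall (inner face x = -135) to x = +108, then a 55 degree ramp up to the far wall (x = +135), down which beads roll back. Origin: centre of its underside; x towards the ramp, z up. Beads start on the flat floor, centres from x = -8 to +88
- mat: blue mat fixed to the desk, 180 (x) by 150 (y), 3 thick, where the scoop lives. Origin: centre of its underside
- giftbox: open red gift box standing loose on the desk, 128 by 128 outside, 50 high, walls 4, floor 4 thick, 0.25 kg. Origin: centre of its underside; z up
- giftbox_rim (a point): centre of the gift box's open top, 50 above its origin
- bead0: green glass round bead, a ball of diameter 24, 18 g, smooth and slippery, rolls freely; origin at its centre
- bead1: amber glass round bead, a ball of diameter 24, 18 g, smooth and slippery, rolls freely; origin at its centre
- bead2: blue round bead, a ball of diameter 24, 18 g, smooth and slippery, rolls freely; origin at its centre
- bead3: green glass round bead, a ball of diameter 24, 18 g, smooth and slippery, rolls freely; origin at its centre
- bead4: orange round bead, a ball of diameter 24, 18 g, smooth and slippery, rolls freely; origin at its centre
- bead5: blue round bead, a ball of diameter 24, 18 g, smooth and slippery, rolls freely; origin at its centre
- tape_a: roll of white tape, ring of outer diameter 100, 20 high, lying flat on the desk; bystander. Origin: centre of its underside
- tape_b: roll of clear tape, ring of outer diameter 100, 15 high, lying flat; bystander. Origin: centre of its underside
- mug: white mug, diameter 80, 95 high; bystander. Origin: centre of its underside
- jug: glass jug with a white cap, diameter 110, 220 high; bystander. Origin: centre of its underside
Not all that is in view belongs to the job. Leave any pink look-alike of the scoop alone.

How it is judged:
On the way, in this order (a step that is already met when the one before it is completed fails the run):
1. at least one bead is carried in the scoop, lifted above the tray (((x of bead0 in the frame of scoop between -0.045 and 0.045 m and y of bead0 in the frame of scoop between -0.042 and 0.042 m and z of bead0 in the frame of scoop between 0.005 and 0.06 m and height (world z) of bead0 above 0.07 m) or (x of bead1 in the frame of scoop between -0.045 and 0.045 m and y of bead1 in the frame of scoop between -0.042 and 0.042 m and z of bead1 in the frame of scoop between 0.005 and 0.06 m and height (world z) of bead1 above 0.07 m) or (x of bead2 in the frame of scoop between -0.045 and 0.045 m and y of bead2 in the frame of scoop between -0.042 and 0.042 m and z of bead2 in the frame of scoop between 0.005 and 0.06 m and height (world z) of bead2 above 0.07 m) or (x of bead3 in the frame of scoop between -0.045 and 0.045 m and y of bead3 in the frame of scoop between -0.042 and 0.042 m and z of bead3 in the frame of scoop between 0.005 and 0.06 m and height (world z) of bead3 above 0.07 m) or (x of bead4 in the frame of scoop between -0.045 and 0.045 m and y of bead4 in the frame of scoop between -0.042 and 0.042 m and z of bead4 in the frame of scoop between 0.005 and 0.06 m and height (world z) of bead4 above 0.07 m) or (x of bead5 in the frame of scoop between -0.045 and 0.045 m and y of bead5 in the frame of scoop between -0.042 and 0.042 m and z of bead5 in the frame of scoop between 0.005 and 0.06 m and height (world z) of bead5 above 0.07 m))), for 0.2 s.
2. at least five beads are in the gift box ((((horizontal distance between bead0 and giftbox below 0.072 m and height (world z) of bead0 below 0.055 m) and (horizontal distance between bead1 and giftbox below 0.072 m and height (world z) of bead1 below 0.055 m) and (horizontal distance between bead2 and giftbox below 0.072 m and height (world z) of bead2 below 0.055 m) and (horizontal distance between bead3 and giftbox below 0.072 m and height (world z) of bead3 below 0.055 m) and (horizontal distance between bead4 and giftbox below 0.072 m and height (world z) of bead4 below 0.055 m)) or ((horizontal distance between bead0 and giftbox below 0.072 m and height (world z) of bead0 below 0.055 m) and (horizontal distance between bead1 and giftbox below 0.072 m and height (world z) of bead1 below 0.055 m) and (horizontal distance between bead2 and giftbox below 0.072 m and height (world z) of bead2 below 0.055 m) and (horizontal distance between bead3 and giftbox below 0.072 m and height (world z) of bead3 below 0.055 m) and (horizontal distance between bead5 and giftbox below 0.072 m and height (world z) of bead5 below 0.055 m)) or ((horizontal distance between bead0 and giftbox below 0.072 m and height (world z) of bead0 below 0.055 m) and (horizontal distance between bead1 and giftbox below 0.072 m and height (world z) of bead1 below 0.055 m) and (horizontal distance between bead2 and giftbox below 0.072 m and height (world z) of bead2 below 0.055 m) and (horizontal distance between bead4 and giftbox below 0.072 m and height (world z) of bead4 below 0.055 m) and (horizontal distance between bead5 and giftbox below 0.072 m and height (world z) of bead5 below 0.055 m)) or ((horizontal distance between bead0 and giftbox below 0.072 m and height (world z) of bead0 below 0.055 m) and (horizontal distance between bead1 and giftbox below 0.072 m and height (world z) of bead1 below 0.055 m) and (horizontal distance between bead3 and giftbox below 0.072 m and height (world z) of bead3 below 0.055 m) and (horizontal distance between bead4 and giftbox below 0.072 m and height (world z) of bead4 below 0.055 m) and (horizontal distance between bead5 and giftbox below 0.072 m and height (world z) of bead5 below 0.055 m)) or ((horizontal distance between bead0 and giftbox below 0.072 m and height (world z) of bead0 below 0.055 m) and (horizontal distance between bead2 and giftbox below 0.072 m and height (world z) of bead2 below 0.055 m) and (horizontal distance between bead3 and giftbox below 0.072 m and height (world z) of bead3 below 0.055 m) and (horizontal distance between bead4 and giftbox below 0.072 m and height (world z) of bead4 below 0.055 m) and (horizontal distance between bead5 and giftbox below 0.072 m and height (world z) of bead5 below 0.055 m)) or ((horizontal distance between bead1 and giftbox below 0.072 m and height (world z) of bead1 below 0.055 m) and (horizontal distance between bead2 and giftbox below 0.072 m and height (world z) of bead2 below 0.055 m) and (horizontal distance between bead3 and giftbox below 0.072 m and height (world z) of bead3 below 0.055 m) and (horizontal distance between bead4 and giftbox below 0.072 m and height (world z) of bead4 below 0.055 m) and (horizontal distance between bead5 and giftbox below 0.072 m and height (world z) of bead5 below 0.055 m)))), for 0.2 s.
At the end, for the whole second after the job is handed in: At least five beads lie inside the gift box, every other bead is in the box or the tray (none on the desk or in the scoop), all at rest; the gift box is upright; the scoop stands upright and at rest on the mat, its origin within 65 mm (mat x) and 55 mm (mat y) of the mat's centre ((((horizontal distance between bead0 and giftbox below 0.072 m and height (world z) of bead0 below 0.055 m) and (horizontal distance between bead1 and giftbox below 0.072 m and height (world z) of bead1 below 0.055 m) and (horizontal distance between bead2 and giftbox below 0.072 m and height (world z) of bead2 below 0.055 m) and (horizontal distance between bead3 and giftbox below 0.072 m and height (world z) of bead3 below 0.055 m) and (horizontal distance between bead4 and giftbox below 0.072 m and height (world z) of bead4 below 0.055 m)) or ((horizontal distance between bead0 and giftbox below 0.072 m and height (world z) of bead0 below 0.055 m) and (horizontal distance between bead1 and giftbox below 0.072 m and height (world z) of bead1 below 0.055 m) and (horizontal distance between bead2 and giftbox below 0.072 m and height (world z) of bead2 below 0.055 m) and (horizontal distance between bead3 and giftbox below 0.072 m and height (world z) of bead3 below 0.055 m) and (horizontal distance between bead5 and giftbox below 0.072 m and height (world z) of bead5 below 0.055 m)) or ((horizontal distance between bead0 and giftbox below 0.072 m and height (world z) of bead0 below 0.055 m) and (horizontal distance between bead1 and giftbox below 0.072 m and height (world z) of bead1 below 0.055 m) and (horizontal distance between bead2 and giftbox below 0.072 m and height (world z) of bead2 below 0.055 m) and (horizontal distance between bead4 and giftbox below 0.072 m and height (world z) of bead4 below 0.055 m) and (horizontal distance between bead5 and giftbox below 0.072 m and height (world z) of bead5 below 0.055 m)) or ((horizontal distance between bead0 and giftbox below 0.072 m and height (world z) of bead0 below 0.055 m) and (horizontal distance between bead1 and giftbox below 0.072 m and height (world z) of bead1 below 0.055 m) and (horizontal distance between bead3 and giftbox below 0.072 m and height (world z) of bead3 below 0.055 m) and (horizontal distance between bead4 and giftbox below 0.072 m and height (world z) of bead4 below 0.055 m) and (horizontal distance between bead5 and giftbox below 0.072 m and height (world z) of bead5 below 0.055 m)) or ((horizontal distance between bead0 and giftbox below 0.072 m and height (world z) of bead0 below 0.055 m) and (horizontal distance between bead2 and giftbox below 0.072 m and height (world z) of bead2 below 0.055 m) and (horizontal distance between bead3 and giftbox below 0.072 m and height (world z) of bead3 below 0.055 m) and (horizontal distance between bead4 and giftbox below 0.072 m and height (world z) of bead4 below 0.055 m) and (horizontal distance between bead5 and giftbox below 0.072 m and height (world z) of bead5 below 0.055 m)) or ((horizontal distance between bead1 and giftbox below 0.072 m and height (world z) of bead1 below 0.055 m) and (horizontal distance between bead2 and giftbox below 0.072 m and height (world z) of bead2 below 0.055 m) and (horizontal distance between bead3 and giftbox below 0.072 m and height (world z) of bead3 below 0.055 m) and (horizontal distance between bead4 and giftbox below 0.072 m and height (world z) of bead4 below 0.055 m) and (horizontal distance between bead5 and giftbox below 0.072 m and height (world z) of bead5 below 0.055 m))) and ((horizontal distance between bead0 and giftbox below 0.072 m and height (world z) of bead0 below 0.055 m) or (x of bead0 in the frame of tray between -0.135 and 0.135 m and y of bead0 in the frame of tray between -0.047 and 0.047 m and z of bead0 in the frame of tray between 0 and 0.06 m)) and ((horizontal distance between bead1 and giftbox below 0.072 m and height (world z) of bead1 below 0.055 m) or (x of bead1 in the frame of tray between -0.135 and 0.135 m and y of bead1 in the frame of tray between -0.047 and 0.047 m and z of bead1 in the frame of tray between 0 and 0.06 m)) and ((horizontal distance between bead2 and giftbox below 0.072 m and height (world z) of bead2 below 0.055 m) or (x of bead2 in the frame of tray between -0.135 and 0.135 m and y of bead2 in the frame of tray between -0.047 and 0.047 m and z of bead2 in the frame of tray between 0 and 0.06 m)) and ((horizontal distance between bead3 and giftbox below 0.072 m and height (world z) of bead3 below 0.055 m) or (x of bead3 in the frame of tray between -0.135 and 0.135 m and y of bead3 in the frame of tray between -0.047 and 0.047 m and z of bead3 in the frame of tray between 0 and 0.06 m)) and ((horizontal distance between bead4 and giftbox below 0.072 m and height (world z) of bead4 below 0.055 m) or (x of bead4 in the frame of tray between -0.135 and 0.135 m and y of bead4 in the frame of tray between -0.047 and 0.047 m and z of bead4 in the frame of tray between 0 and 0.06 m)) and ((horizontal distance between bead5 and giftbox below 0.072 m and height (world z) of bead5 below 0.055 m) or (x of bead5 in the frame of tray between -0.135 and 0.135 m and y of bead5 in the frame of tray between -0.047 and 0.047 m and z of bead5 in the frame of tray between 0 and 0.06 m)) and linear speed of each of bead0, bead1, bead2, bead3, bead4, bead5 below 0.05 m/s and angle between each of giftbox, scoop's own z axis and vertical below 0.1 rad and height (world z) of scoop below 0.012 m and linear speed of scoop below 0.02 m/s and x of scoop in the frame of mat between -0.065 and 0.065 m and y of scoop in the frame of mat between -0.055 and 0.055 m); the robot touches nothing.
It fails at once if a bead is touched by the gripper's fingers (contact force between the fingers and bead0 above 0.3 N or contact force between the fingers and bead1 above 0.3 N or contact force between the fingers and bead2 above 0.3 N or contact force between the fingers and bead3 above 0.3 N or contact force between the fingers and bead4 above 0.3 N or contact force between the fingers and bead5 above 0.3 N).
It fails at once if the scoop presses on the tray with more than 25 N (contact force between scoop and tray above 25 N).
It fails at once if the scoop or the robot presses on the gift box with more than 10 N (contact force between any of scoop, the arm, the fingers and giftbox above 10 N).
It fails at once if a bead moves faster than 1.8 m/s (a drop of more than about 16 cm) (linear speed of any of bead0, bead1, bead2, bead3, bead4, bead5 above 1.8 m/s).
It fails at once if the gift box is moved by more than 40 mm, or a tape roll, the mug or the jug by more than 30 mm (distance of giftbox from where it was at the start of the episode above 0.04 m or distance of any of tape_a, tape_b, mug, jug from where it was at the start of the episode above 0.03 m).
It also fails if it takes over 72 s, if anything falls off the work surface, if the arm or the gripper's body presses on something with over 40 N, if the wrist force passes 120 N, or if a joint passes its speed limit or range.

## Working session

There is one attempt and no reset: what is moved stays moved. The work goes in short steps, Python scripts to look and compute and a shell command to move; the robot and the scene stay as the last step left them, time stands still between calls to the robot, and variables do not carry over. Pictures are saved under pics/ and viewed, at most 10 in all, crops included, and the job is handed in when it is done.

```bash
ls; mkdir -p pics; cat > h.py <<'E'
import numpy as np, cv2, sys
from scipy.spatial.transform import Rotation as R
from workcell import bot
def cam(n):
    o=bot.get_obs(); c=bot.camera(n); K=np.array(c["camera_matrix"])
    if n=="wrist":
        T=np.eye(4);T[:3,:3]=R.from_quat(o["tool_rot"]).as_matrix();T[:3,3]=o["eef_pos"]
        E=np.linalg.inv(T@np.array(c["T_tool_cam"]))
    else: E=np.array(c["extrinsics"])
    return c["pixels"],K,E
def save(img,f): cv2.imwrite("pics/"+f,cv2.cvtColor(img,cv2.COLOR_RGB2BGR))
def onz(uv,K,E,z):
    C=-E[:3,:3].T@E[:3,3]; d=E[:3,:3].T@np.linalg.inv(K)@[uv[0],uv[1],1]
    return C+d*(z-C[2])/d[2]
def proj(p,K,E):
    q=K@(E@np.r_[p,1])[:3]; return q[:2]/q[2]
def tri(views): # [(uv,K,E)]
    A=[];
    for uv,K,E in views:
        P=K@E[:3]; A+= [uv[0]*P[2]-P[0],uv[1]*P[2]-P[1]]
    A=np.array(A); return np.linalg.lstsq(A[:,:3],-A[:,3],rcond=None)[0]
E
python3 - <<'E'
from h import *
V={n:cam(n) for n in("top","side")}
for n in V: save(V[n][0],n+"0.png")
print(bot.get_obs(), bot.grip_depth)
for n in V: print(n,-V[n][2][:3,:3].T@V[n][2][:3,3])
Z=dict(scoop=.003,scoop_grip=.078,scoop_lip=.003,tray=0,mat=0,giftbox=0,giftbox_rim=.05,bead0=.015,bead2=.015,bead4=.015,bead1=.015,tape_a=0,mug=0,jug=0)
for t,z in Z.items():
    for n,(im,K,E) in V.items():
        for d in bot.place_of(n,t)[:6]:
            if d["score"]<.2: continue
            uv=np.array(d["centre"])*[640,480]; print(t,n,round(d["score"],2),uv.round(),onz(uv,K,E,z).round(3))
E
```

```text
pics
{'clock': 0.1, 'joint_pos': array([-1.34701745e+00,  2.41343384e-01,  3.85840888e-03,  1.33522881e+00,
       -4.69321331e-06,  1.57086006e+00]), 'joint_vel': array([ 0.00124505, -0.00210154,  0.00064535,  0.00093887, -0.00068336,
       -0.00020442]), 'tau': array([ 2.23043794e-04, -3.73138261e+01,  2.53009325e+01,  1.08457959e-02,
        2.79189476e-05,  3.07360281e-06]), 'eef_pos': array([ 0.11082833, -0.4869699 ,  0.23049893]), 'tool_rot': array([ 9.93750005e-01,  1.11624408e-01, -1.09410315e-04, -9.52469057e-04]), 'ft_force': array([ 0.22095154, -0.50410079,  0.12007657]), 'ft_torque': array([0.00705836, 0.03904173, 0.01815344]), 'grasp_force': 0.0, 'grip_width': 0.0853460959802949} 0.0187
top [ 0.30489921 -0.01353531  1.21355104]
side [ 0.08692348 -1.10441396  1.07030852]
scoop top 0.83 [230. 250.] [0.52  0.221 0.003]
scoop top 0.72 [152. 287.] [0.43  0.409 0.003]
scoop top 0.68 [292. 164.] [0.744 0.071 0.003]
scoop top 0.64 [258. 330.] [0.325 0.148 0.003]
scoop top 0.59 [187. 334.] [0.316 0.316 0.003]
scoop side 0.97 [223. 219.] [0.312 0.306 0.003]
scoop side 0.9 [241. 2
[... 3726 characters left out ...]
03  0.015]
bead1 top 0.46 [428. 237.] [ 0.551 -0.264  0.015]
bead1 side 0.64 [367. 329.] [ 0.545 -0.277  0.015]
bead1 side 0.62 [388. 317.] [ 0.615 -0.259  0.015]
bead1 side 0.5 [375. 338.] [ 0.552 -0.311  0.015]
bead1 side 0.4 [391. 339.] [ 0.589 -0.327  0.015]
bead1 side 0.39 [404. 335.] [ 0.625 -0.327  0.015]
tape_a top 0.75 [374. 160.] [ 0.753 -0.138  0.   ]
tape_a top 0.75 [295. 165.] [0.741 0.063 0.   ]
tape_a side 0.8 [379. 238.] [0.741 0.063 0.   ]
tape_a side 0.61 [411. 281.] [ 0.745 -0.143  0.   ]
mug top 0.75 [134. 214.] [0.614 0.466 0.   ]
mug side 0.72 [298. 176.] [0.617 0.47  0.   ]
jug top 0.85 [516. 207.] [ 0.629 -0.49   0.   ]
jug side 0.65 [436. 393.] [ 0.622 -0.497  0.   ]
```

View top.

```bash
python3 - <<'E'
import cv2
a=cv2.imread("pics/top0.png")[130:370,90:560]; cv2.imwrite("pics/top0c.png",cv2.resize(a,None,fx=1.7,fy=1.7,interpolation=cv2.INTER_CUBIC))
a=cv2.imread("pics/top0.png")[215:290,180:270]; b=cv2.imread("pics/side0.png")[160:300,190:330]
import numpy as np
cv2.imwrite("pics/scoopc.png",np.hstack([cv2.resize(a,(500,417),interpolation=cv2.INTER_CUBIC)[:400],cv2.resize(b,(300,300))[[*range(300)]+[299]*100]]))
E
```

```text
(no output)
```

View pics/top0c.png

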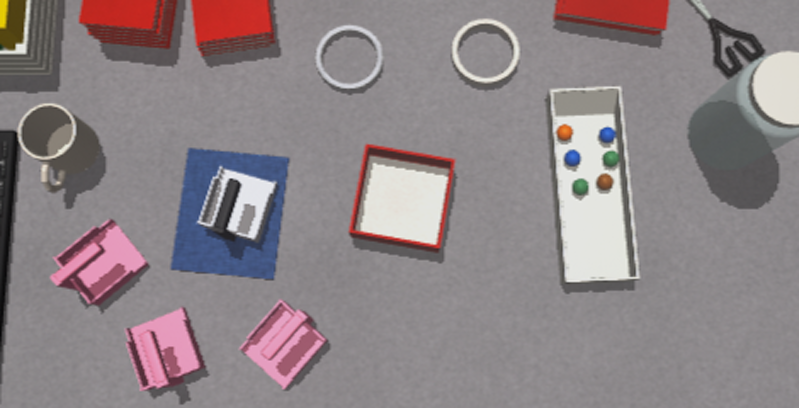

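View pics/scoopc.png

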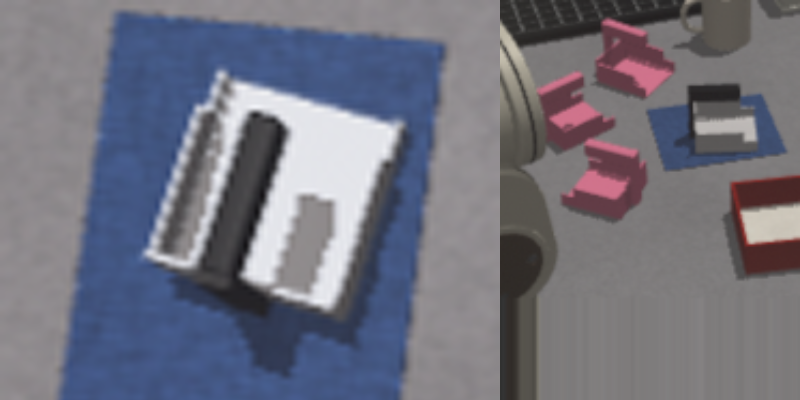

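The real scoop is the aluminium one with the black handle on the blue mat, at full-image pixel (230,250) in top. The pink look-alikes are at (152,287), (187,334) and (258,330). The crop confirms the silver bowl, its black bar, and the mouth facing up (+x). The tray is at (436,238) with its ramp at the far end, and the red box is at (326,243).

```bash
python3 -m creep '[0.04,0.07,0,-0.1,0.0854, 0.08,0.14,0,-0.2,0.0854, 0.12,0.21,0,-0.3,0.0854, 0.16,0.28,0,-0.4,0.0854, 0.2,0.31,0,-0.5,0.0854, 0.2,0.35,0,-0.5,0.0854, 0.22,0.39,0,-0.5,0.0854, 0.24,0.43,0,-0.5,0.0854, 0.26,0.46,0,-0.5,0.0854, 0.28,0.49,0,-0.5,0.0854]'
python3 -m creep '[0.02,0.035,0,0,0.0854, 0.04,0.07,0,0,0.0854, 0.06,0.105,0,0,0.0854, 0.08,0.14,0,0,0.0854, 0.1,0.175,0,0,0.0854, 0.11,0.21,0,0,0.0854, 0.11,0.22,0,0,0.0854, 0.11,0.22,0,0,0.0854]'
python3 - <<'E'
from h import *
o=bot.get_obs(); print(o["joint_pos"],o["eef_pos"],R.from_quat(o["tool_rot"]).as_matrix().round(4))
W=cam("wrist"); save(W[0],"w1.png")
for t,z in dict(scoop=.003,scoop_grip=.078,scoop_lip=.003,mat=0).items():
    for d in bot.place_of("wrist",t)[:3]:
        uv=np.array(d["centre"])*[640,480]; print(t,round(d["score"],2),uv.round(),onz(uv,W[1],W[2],z).round(4))
E
```

```text
clock: 2.33
eef_pos: [0.3158, -0.1278, 0.2317]
tool_rot: [0.99, -0.138, 0.001, 0.0]
ft_force: [1.4, -0.5, -0.6]
grip_width: 0.0852
grasp_force: 0.0
clock: 3.0
eef_pos: [0.3793, -0.0805, 0.2312]
tool_rot: [0.993, -0.117, 0.001, -0.016]
ft_force: [0.0, 0.0, -0.0]
grip_width: 0.0855
grasp_force: 0.0
[-0.23498304  0.01847156 -0.2549942   1.29868916  0.03304493  3.14063425] [ 0.37926122 -0.08048666  0.23117923] [[ 0.9727 -0.2318  0.0064]
 [-0.2319 -0.9722  0.0324]
 [-0.0013 -0.033  -0.9995]]
scoop 0.78 [ 15. 138.] [0.5188 0.2169 0.003 ]
scoop 0.64 [150. 293.] [0.3242 0.1425 0.003 ]
scoop_grip 0.63 [110. 322.] [0.3286 0.1419 0.078 ]
scoop_lip 0.84 [135. 325.] [0.2884 0.1765 0.003 ]
scoop_lip 0.64 [ 3. 90.] [0.5639 0.206  0.003 ]
```

View pics/w1.png

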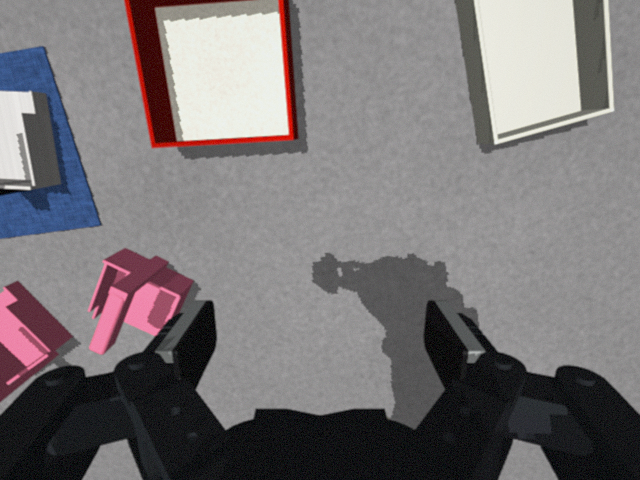

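The wrist view shows the box at (220,70), the tray at (545,60) and the scoop on the mat at (20,140). Joint 6 reached its limit, so I'll use the half-turned grasp by twisting the other way.

```bash
python3 -m creep '[0.02,0.02,0,0.12,0.0854, 0.04,0.05,0,0.24,0.0854, 0.06,0.08,0,0.36,0.0854, 0.08,0.11,0,0.48,0.0854, 0.1,0.14,0,0.6,0.0854, 0.12,0.17,0,0.72,0.0854, 0.14,0.2,0,0.84,0.0854, 0.16,0.23,0,0.96,0.0854, 0.18,0.26,0,1.08,0.0854, 0.2,0.28,0,1.2,0.0854]'
python3 -m creep '[0,0,0,0.12,0.0854, 0,0,0,0.24,0.0854, 0,0,0,0.36,0.0854, 0,0,0,0.48,0.0854, 0,0,0,0.6,0.0854, 0,0,0,0.72,0.0854, 0,0,0,0.84,0.0854, 0,0,0,0.96,0.0854, 0,0,0,1.08,0.0854, 0,0,0,1.2,0.0854]'
python3 -m creep '[0,0,0,0.12,0.0854, 0,0,0,0.24,0.0854, 0,0,0,0.36,0.0854, 0,0,0,0.48,0.0854, 0,0,0,0.6,0.0854, 0,0,0,0.7,0.0854, 0,0,0,0.7,0.0854]'
cat > look.py <<'E'
from h import *
import sys
o=bot.get_obs(); M=R.from_quat(o["tool_rot"]).as_matrix()
print(o["clock"],o["joint_pos"].round(3),o["eef_pos"].round(4),"yaw",np.degrees(np.arctan2(M[1,0],M[0,0])).round(2),"tilt",M[:2,2].round(4))
def look(n,things,f=None):
    W=cam(n); 
    if f: save(W[0],f)
    for t,z in things.items():
        for d in bot.place_of(n,t)[:6]:
            if d["score"]<.3: continue
            uv=np.array(d["centre"])*[640,480]; print(t,round(d["score"],2),uv.round(),onz(uv,W[1],W[2],z).round(4))
    return W
E
python3 - <<'E'
from look import *
look("wrist",dict(scoop=.003,scoop_grip=.078,scoop_lip=.003,mat=0),"w2.png")
E
```

```text
clock: 4.08
eef_pos: [0.5797, 0.2036, 0.2311]
tool_rot: [0.883, 0.469, -0.008, -0.015]
ft_force: [1.0, -0.7, 0.9]
grip_width: 0.0855
grasp_force: 0.0
clock: 4.92
eef_pos: [0.5792, 0.2006, 0.2312]
tool_rot: [0.465, 0.885, -0.015, -0.008]
ft_force: [0.3, -0.3, 0.9]
grip_width: 0.0856
grasp_force: 0.0
clock: 5.5
eef_pos: [0.5791, 0.2007, 0.2314]
tool_rot: [0.135, 0.991, -0.017, -0.002]
ft_force: [0.2, 0.1, -0.8]
grip_width: 0.0854
grasp_force: 0.0
5.5 [ 0.347  0.488  0.364  1.466 -0.028  0.618] [0.5791 0.2007 0.2314] yaw 164.47 tilt [-0.0084 -0.0323]
scoop 0.69 [332. 145.] [0.521  0.2218 0.003 ]
scoop_grip 0.59 [328. 133.] [0.5089 0.2212 0.078 ]
scoop_lip 0.75 [326. 188.] [0.561  0.2046 0.003 ]
scoop_lip 0.57 [478.  41.] [0.4674 0.3749 0.003 ]
```

View pics/w2.png

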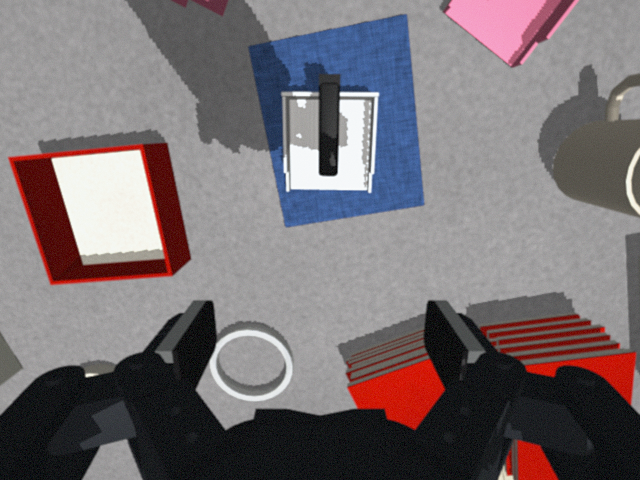

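The wrist view shows the scoop upright in the frame: grip bar at (328,130), mouth at (326,188). The joint-limit stall left the tool rolled by 1.9°. I'll approach the opposite limit to cancel that.

```bash
A='import sys
sys.path.insert(0,".")
import look'
for i in 1; do
python3 -m creep '[0,0,0,0.12,0.0854, 0,0,0,0.24,0.0854, 0,0,0,0.36,0.0854, 0,0,0,0.48,0.0854, 0,0,0,0.6,0.0854, 0,0,0,0.72,0.0854, 0,0,0,0.84,0.0854, 0,0,0,0.96,0.0854, 0,0,0,1.08,0.0854, 0,0,0,1.2,0.0854]'
python3 -m creep '[0,0,0,0.12,0.0854, 0,0,0,0.24,0.0854, 0,0,0,0.36,0.0854, 0,0,0,0.48,0.0854, 0,0,0,0.6,0.0854, 0,0,0,0.72,0.0854, 0,0,0,0.84,0.0854, 0,0,0,0.96,0.0854, 0,0,0,1.08,0.0854, 0,0,0,1.2,0.0854]'
python3 -m creep '[0,0,0,0.12,0.0854, 0,0,0,0.24,0.0854, 0,0,0,0.36,0.0854, 0,0,0,0.48,0.0854, 0,0,0,0.6,0.0854, 0,0,0,0.72,0.0854, 0,0,0,0.84,0.0854, 0,0,0,0.96,0.0854, 0,0,0,1.08,0.0854, 0,0,0,1.2,0.0854]'
python3 -c "$A"
python3 -m creep '[0,0,0,0.12,0.0854, 0,0,0,0.15,0.0854]'
python3 -c "$A"
done
```

```text
clock: 6.58
eef_pos: [0.5794, 0.2008, 0.2313]
tool_rot: [-0.449, 0.893, -0.015, 0.008]
ft_force: [0.1, -0.3, -0.1]
grip_width: 0.0852
grasp_force: 0.0
clock: 7.42
eef_pos: [0.5794, 0.2007, 0.2314]
tool_rot: [0.875, -0.483, 0.008, -0.015]
ft_force: [-0.6, 0.3, -0.3]
grip_width: 0.0853
grasp_force: 0.0
clock: 8.25
eef_pos: [0.5794, 0.2007, 0.2313]
tool_rot: [0.995, 0.095, -0.002, -0.017]
ft_force: [-0.2, 0.1, 0.1]
grip_width: 0.0853
grasp_force: 0.0
8.25 [ 0.317  0.469  0.334  1.432  0.033 -3.015] [0.5794 0.2007 0.2313] yaw 10.92 tilt [-0.0072  0.0325]
clock: 8.42
eef_pos: [0.5781, 0.2049, 0.2312]
tool_rot: [0.987, 0.162, -0.003, -0.014]
ft_force: [0.1, 0.7, 0.5]
grip_width: 0.0854
grasp_force: 0.0
8.4167 [ 0.327  0.473  0.34   1.439  0.028 -3.14 ] [0.5781 0.2049 0.2312] yaw 18.6 tilt [-0.01    0.0266]
```

```bash
python3 -m creep '[0,0,0,0.04,0.0854]' |tail -1; python3 -c "import look"; python3 -m creep '[0,0,0,0.03,0.0854]'|tail -1; python3 -c "import look"; python3 -m creep '[0,0,0,0.03,0.0854]'|tail -1; python3 -c "import look"
```

```text
grasp_force: 0.0
8.5 [ 0.349  0.473  0.34   1.439  0.02  -3.139] [0.5744 0.2151 0.2312] yaw 19.82 tilt [-0.0075  0.0182]
grasp_force: 0.0
8.5833 [ 0.367  0.473  0.34   1.439  0.014 -3.139] [0.5709 0.2242 0.2313] yaw 20.91 tilt [-0.0057  0.0127]
grasp_force: 0.0
8.6667 [ 0.384  0.473  0.34   1.439  0.007 -3.14 ] [0.5677 0.2319 0.2313] yaw 21.9 tilt [-0.0035  0.0064]
```

```bash
python3 -m creep '[0,0,0,0.03,0.0854]'|tail -1
for i in 1; do
python3 -m creep '[0,0,0,-0.12,0.0854, 0,0,0,-0.24,0.0854, 0,0,0,-0.36,0.0854, 0,0,0,-0.48,0.0854, 0,0,0,-0.6,0.0854, 0,0,0,-0.72,0.0854, 0,0,0,-0.84,0.0854, 0,0,0,-0.96,0.0854, 0,0,0,-1.08,0.0854, 0,0,0,-1.2,0.0854]' |tail -1
python3 -m creep '[0,0,0,-0.12,0.0854, 0,0,0,-0.24,0.0854, 0,0,0,-0.36,0.0854, 0,0,0,-0.48,0.0854, 0,0,0,-0.6,0.0854, 0,0,0,-0.72,0.0854, 0,0,0,-0.84,0.0854, 0,0,0,-0.96,0.0854, 0,0,0,-1.08,0.0854, 0,0,0,-1.2,0.0854]' |tail -1
python3 -m creep '[0,0,-0.01,-0.12,0.0854, 0,0,-0.02,-0.24,0.0854, 0,0,-0.03,-0.36,0.0854, 0,0,-0.03,-0.48,0.0854, 0,0,-0.03,-0.6,0.0854, 0,0,-0.03,-0.72,0.0854, 0,0,-0.03,-0.84,0.0854, 0,0,-0.03,-0.96,0.0854, 0,0,-0.03,-1.08,0.0854, 0,0,-0.03,-1.2,0.0854]' |tail -1
python3 -m creep '[0,0,0,-0.12,0.0854, 0,0,0,-0.22,0.0854, 0,0,0,-0.22,0.0854]' |tail -1
done
python3 - <<'E'
from look import *
W=look("wrist",dict(scoop=.003,scoop_grip=.078,scoop_lip=.003,mat=0),"w3.png")
im=cv2.cvtColor(W[0],cv2.COLOR_RGB2HSV)
m=((W[0].max(2)<60)).astype(np.uint8); m[240:]=0
n,l,s,c=cv2.connectedComponentsWithStats(m)
for i in range(1,n):
    if s[i,4]>300:
        ys,xs=np.where(l==i); pts=np.c_[xs,ys].astype(np.float32); print(s[i],cv2.minAreaRect(pts))
        b=cv2.boxPoints(cv2.minAreaRect(pts)); print([onz(p,W[1],W[2],.089).round(4).tolist() for p in b])
E
```

```text
grasp_force: 0.0
grasp_force: 0.0
grasp_force: 0.0
grasp_force: 0.0
grasp_force: 0.0
11.5 [ 0.401  0.481  0.277  1.366 -0.002  0.683] [0.5648 0.2389 0.2014] yaw 163.86 tilt [ 0.0007 -0.0016]
scoop 0.87 [472.  14.] [0.4383 0.4078 0.003 ]
scoop 0.86 [290. 173.] [0.5211 0.2214 0.003 ]
scoop_grip 0.85 [276. 168.] [0.509 0.221 0.078]
scoop_lip 0.91 [289. 219.] [0.564  0.2071 0.003 ]
scoop_lip 0.67 [440.  63.] [0.4669 0.3751 0.003 ]
scoop_lip 0.53 [ 29. 259.] [ 0.53   -0.0597  0.003 ]
[ 262  106   32  107 2311] ((277.5, 159.0), (106.0, 31.0), 90.0)
[[0.4666, 0.2266, 0.089], [0.4724, 0.2465, 0.089], [0.5416, 0.2248, 0.089], [0.5354, 0.2031, 0.089]]
```

View pics/w3.png

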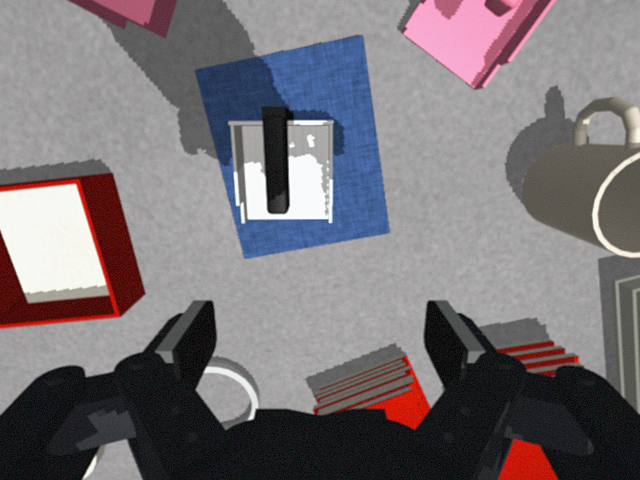

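The view shows the bar from (276,108) to (277,212), its left-right axis aligned with the fingers, and the network estimates agree at grip ≈ (0.509, 0.221). I'll go down and grip it.

```bash
python3 -m creep '[-0.028,-0.009,-0.01,0,0.0854, -0.056,-0.018,-0.03,0,0.0854, -0.056,-0.018,-0.06,0,0.0854, -0.056,-0.018,-0.09,0,0.0854, -0.056,-0.018,-0.12,0,0.0854, -0.056,-0.018,-0.135,0,0.0854, -0.056,-0.018,-0.142,0,0.0854, -0.056,-0.018,-0.142,0,0.0854, -0.056,-0.018,-0.142,0,0.03, -0.056,-0.018,-0.142,0,0]'
python3 -m creep '[0,0,0,0,0, 0,0,0,0,0, 0,0,0,0,0, 0,0,0,0,0]'
python3 - <<'E'
from look import *
# mat corners from w3
M=R.from_quat(bot.get_obs()["tool_rot"]).as_matrix()
V=cam("top")
for n,lo,hi in(("mat",(100,90,40),(125,255,200)),("box",(0,150,60),(6,255,255))):
    h=cv2.cvtColor(V[0],cv2.COLOR_RGB2HSV); m=cv2.inRange(h,lo,hi)
    k,l,s,c=cv2.connectedComponentsWithStats(m)
    for i in range(1,k):
        if s[i,4]>150:
            ys,xs=np.where(l==i); r=cv2.minAreaRect(np.c_[xs,ys].astype(np.float32)); b=cv2.boxPoints(r)
            z=.003 if n=="mat" else .05
            P=np.array([onz(p,V[1],V[2],z) for p in b]); print(n,s[i,4],P[:,:2].round(3).tolist(),P.mean(0).round(4))
h=cv2.cvtColor(V[0],cv2.COLOR_RGB2GRAY); save(V[0],"top1.png")
E
```

```text
clock: 12.58
eef_pos: [0.5105, 0.2206, 0.0609]
tool_rot: [0.14, 0.99, 0.0, 0.002]
ft_force: [0.9, -0.7, 0.9]
grip_width: 0.0639
grasp_force: 0.0
clock: 12.92
eef_pos: [0.5097, 0.2202, 0.0601]
tool_rot: [0.14, 0.99, -0.0, 0.001]
ft_force: [-1.0, 0.1, 1.2]
grip_width: 0.0148
grasp_force: 58.5
12.9167 [ 0.409  0.478 -0.121  0.971 -0.001  0.69 ] [0.5097 0.2202 0.0601] yaw 163.88 tilt [ 0.002  -0.0008]
mat 1015 [[0.89, 0.823], [0.914, 0.745], [0.761, 0.69], [0.738, 0.765]] [0.8257 0.7558 0.003 ]
mat 636 [[0.476, 0.256], [0.601, 0.249], [0.59, 0.151], [0.466, 0.16]] [0.5332 0.204  0.003 ]
mat 153 [[0.466, 0.207], [0.466, 0.165], [0.429, 0.164], [0.429, 0.206]] [0.4475 0.1857 0.003 ]
box 3014 [[0.759, 0.455], [0.944, 0.441], [0.92, 0.303], [0.737, 0.322]] [0.84   0.3803 0.05  ]
box 2552 [[0.901, 0.306], [0.916, 0.194], [0.761, 0.171], [0.746, 0.28]] [0.8312 0.2379 0.05  ]
box 2548 [[0.795, -0.238], [0.899, -0.257], [0.872, -0.416], [0.769, -0.395]] [ 0.8337 -0.3264  0.05  ]
box 336 [[0.473, 0.057], [0.599, 0.036], [0.576, -0.09], [0.451, -0.067]] [ 0.5248 -0.016   0.05  ]
```

```bash
python3 - <<'E'
from h import *
_,K,E=cam("top"); im=cv2.imread("pics/top0.png"); h=cv2.cvtColor(im,cv2.COLOR_BGR2HSV)
def rect(m,z,n):
    k,l,s,c=cv2.connectedComponentsWithStats(m)
    for i in range(1,k):
        if s[i,4]>400:
            ys,xs=np.where(l==i)
            if xs.min()<160 or xs.max()>490 or ys.min()<175: continue
            b=cv2.boxPoints(cv2.minAreaRect(np.c_[xs,ys].astype(np.float32)))
            P=np.array([onz(p,K,E,z) for p in b]); print(n,s[i,4],b.round().tolist(),P[:,:2].round(3).tolist(),P.mean(0).round(4))
            e=[P[(j+1)%4]-P[j] for j in range(4)]; print([(np.linalg.norm(v).round(3),np.degrees(np.arctan2(v[1],v[0])).round(1)) for v in e])
rect(cv2.inRange(h,(100,90,40),(125,255,255)),.003,"mat")
rect(cv2.inRange(h,(0,0,170),(180,45,255)),.04,"tray-top")
rect(cv2.inRange(h,(0,0,205),(180,45,255)),.003,"tray-floor")
E
```

```text
mat 2800 [[191.0, 288.0], [200.0, 215.0], [259.0, 223.0], [250.0, 295.0]] [[0.428, 0.314], [0.609, 0.3], [0.59, 0.151], [0.41, 0.169]] [0.5092 0.2335 0.003 ]
[(np.float64(0.182), np.float64(-4.4)), (np.float64(0.151), np.float64(-97.4)), (np.float64(0.181), np.float64(174.4)), (np.float64(0.147), np.float64(82.9))]
tray-top 3420 [[413.0, 182.0], [456.0, 178.0], [466.0, 293.0], [422.0, 297.0]] [[0.682, -0.228], [0.691, -0.335], [0.411, -0.343], [0.402, -0.241]] [ 0.5467 -0.2867  0.04  ]
[(np.float64(0.107), np.float64(-85.2)), (np.float64(0.281), np.float64(-178.3)), (np.float64(0.102), np.float64(94.8)), (np.float64(0.28), np.float64(2.7))]
tray-top 1844 [[301.0, 265.0], [308.0, 225.0], [353.0, 233.0], [346.0, 273.0]] [[0.477, 0.044], [0.574, 0.028], [0.555, -0.081], [0.458, -0.064]] [ 0.5157 -0.0182  0.04  ]
[(np.float64(0.099), np.float64(-9.2)), (np.float64(0.111), np.float64(-100.1)), (np.float64(0.098), np.float64(169.8)), (np.float64(0.109), np.float64(80.1))]
tray-top 689 [[206.0, 261.0], [216.0, 227.0], [252.0, 237.0], [242.0, 271.0]] [[0.488, 0.271], [0.571, 0.251], [0.545, 
[... 502 characters left out ...]
(np.float64(0.245), np.float64(2.6))]
tray-floor 1788 [[302.0, 265.0], [309.0, 226.0], [353.0, 233.0], [346.0, 273.0]] [[0.482, 0.044], [0.582, 0.027], [0.562, -0.082], [0.463, -0.064]] [ 0.5222 -0.0187  0.003 ]
[(np.float64(0.101), np.float64(-9.5)), (np.float64(0.111), np.float64(-100.3)), (np.float64(0.101), np.float64(169.6)), (np.float64(0.109), np.float64(79.9))]
tray-floor 541 [[212.0, 262.0], [222.0, 229.0], [251.0, 237.0], [241.0, 271.0]] [[0.491, 0.265], [0.574, 0.242], [0.552, 0.171], [0.469, 0.194]] [0.5215 0.2178 0.003 ]
[(np.float64(0.087), np.float64(-14.8)), (np.float64(0.075), np.float64(-107.3)), (np.float64(0.086), np.float64(164.6)), (np.float64(0.074), np.float64(72.9))]
```

```bash
python3 -m creep '[0,0,0.01,0,0, 0,0,0.03,0,0, 0,-0.005,0.05,0.12,0, 0,-0.01,0.05,0.24,0, 0,-0.02,0.05,0.36,0, 0,-0.03,0.05,0.48,0, 0,-0.04,0.05,0.6,0, 0,-0.05,0.05,0.72,0, 0,-0.06,0.05,0.84,0, 0,-0.07,0.05,0.96,0]'|tail -2
python3 -m creep '[-0.005,-0.01,0,0.12,0, -0.01,-0.02,0,0.24,0, -0.013,-0.02,0,0.36,0, -0.013,-0.02,0,0.48,0, -0.013,-0.02,0,0.6,0, -0.013,-0.02,0,0.72,0, -0.013,-0.02,0,0.785,0, -0.013,-0.02,-0.01,0.785,0, -0.013,-0.02,-0.02,0.785,0, -0.013,-0.02,-0.03,0.785,0]'
python3 - <<'E'
from look import *
W=cam("top"); a=W[0][200:320,180:350]; V=cam("side"); b=V[0][180:300,210:380]
save(np.vstack([cv2.resize(a,None,fx=2.5,fy=2.5,interpolation=2),cv2.resize(b,None,fx=2.5,fy=2.5,interpolation=2)]),"edge.png")
E
```

```text
grip_width: 0.0151
grasp_force: 58.7
clock: 14.68
eef_pos: [0.4957, 0.1299, 0.0782]
tool_rot: [-0.668, 0.745, 0.0, 0.0]
ft_force: [0.1, -0.7, -1.6]
grip_width: 0.0152
grasp_force: 58.7
14.6833 [ 0.256  0.384 -0.217  0.969  0.    -1.206] [0.4957 0.1299 0.0782] yaw -96.23 tilt [0.0006 0.0006]
```

View pics/edge.png

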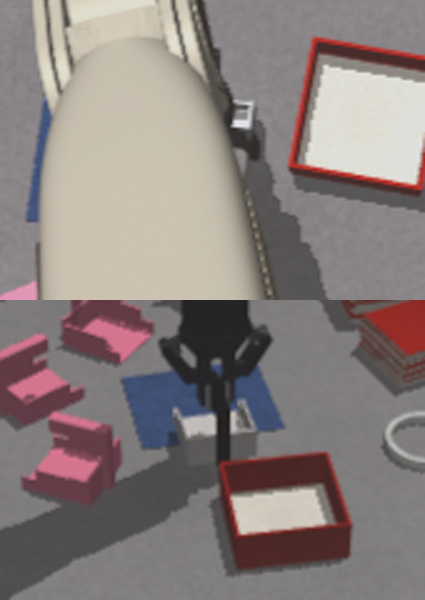

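The scoop hangs at the mat's right edge with its mouth over the mat and its rear toward the box, clear of the box. I'll set it down half over the 3 mm step and re-grip it mouth-up.

```bash
python3 -m creep '[0,0,-0.008,0,0, 0,0,-0.014,0,0, 0,0,-0.0175,0,0, 0,0,-0.0175,0,0, 0,0,-0.0175,0,0.025, 0,0,-0.0175,0,0.035, 0,0,-0.0175,0,0.035, 0,0,-0.0175,0,0.035, 0,0,-0.019,0,0.035, 0,0,-0.019,0,0.035]'
python3 -m creep '[0,0,0,0,0.02, 0,0,0,0,0, 0,0,0,0,0, 0,0,0,0,0, 0,0,0,0,0]'
python3 -m creep '[0,0,0.01,0,0, 0,0,0.03,0,0, 0,0,0.05,0,0, 0,0,0.05,0,0]'
python3 - <<'E'
from look import *
V=cam("side"); b=V[0][160:290,210:350]
save(cv2.resize(b,None,fx=4,fy=4,interpolation=2),"tilt.png")
for t in("scoop","scoop_lip"):
    for d in bot.place_of("side",t)[:5]: print(t,d["score"],np.array(d["centre"])*[640,480])
E
```

```text
clock: 15.62
eef_pos: [0.4962, 0.13, 0.0604]
tool_rot: [-0.668, 0.744, -0.0, 0.001]
ft_force: [0.4, 0.6, -0.4]
grip_width: 0.0353
grasp_force: 0.0
clock: 16.03
eef_pos: [0.4961, 0.13, 0.0604]
tool_rot: [-0.668, 0.744, -0.0, 0.001]
ft_force: [-0.6, 1.0, 0.9]
grip_width: 0.0154
grasp_force: 60.1
clock: 16.37
eef_pos: [0.4989, 0.1307, 0.1145]
tool_rot: [-0.668, 0.744, -0.002, 0.004]
ft_force: [0.3, -0.6, -1.0]
grip_width: 0.015
grasp_force: 59.9
16.3667 [ 0.256  0.346 -0.167  1.048  0.    -1.208] [0.4989 0.1307 0.1145] yaw -96.14 tilt [0.0083 0.0026]
scoop 0.76 [295.424 225.312]
scoop 0.68 [242.176 249.504]
scoop 0.59 [252.608 194.688]
scoop 0.57 [224.    220.416]
scoop_lip 0.97 [241.024 214.512]
scoop_lip 0.88 [264.192 199.824]
scoop_lip 0.74 [294.592 215.808]
scoop_lip 0.71 [225.216 242.784]
scoop_lip 0.59 [295.808 203.52 ]
```

View pics/tilt.png

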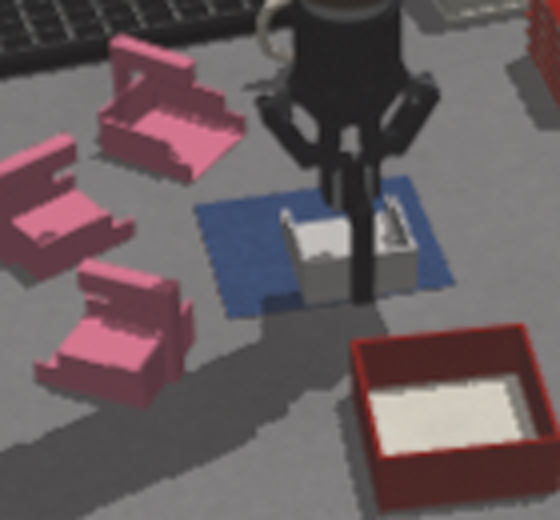

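```bash
python3 -m creep '[0,0,0.03,-0.05,0, 0,-0.01,0.06,-0.17,0, 0.01,-0.05,0.08,-0.29,0, 0.02,-0.09,0.08,-0.41,0, 0.03,-0.13,0.08,-0.53,0, 0.04,-0.17,0.08,-0.65,0, 0.05,-0.21,0.08,-0.77,0, 0.06,-0.25,0.08,-0.89,0, 0.07,-0.29,0.08,-1.01,0, 0.08,-0.33,0.08,-1.13,0]'|tail -1
python3 -m creep '[0,-0.03,0,-0.12,0, 0,-0.06,0,-0.24,0, 0,-0.08,0,-0.273,0, 0,-0.09,0,-0.273,0, 0,-0.09,0,-0.273,0, 0,-0.09,0,-0.273,0]'
python3 - <<'E'
from look import *
W=look("wrist",dict(tray=0,bead0=.015,scoop_lip=.13),"w5.png")
V=cam("side"); b=V[0][190:350,260:460]
save(np.hstack([cv2.resize(W[0],(400,300)),cv2.resize(b,(400,320),interpolation=2)[10:310]]),"w5s.png")
E
```

```text
grasp_force: 59.8
clock: 17.85
eef_pos: [0.5754, -0.2887, 0.189]
tool_rot: [-0.03, 1.0, 0.0, -0.001]
ft_force: [-0.3, 0.1, -1.3]
grip_width: 0.0151
grasp_force: 59.8
17.85 [-0.465  0.552  0.359  1.38   0.    -0.526] [ 0.5754 -0.2887  0.189 ] yaw -176.51 tilt [-0.0011  0.0008]
tray 0.66 [328. 184.] [ 0.5463 -0.2823  0.    ]
bead0 0.96 [340. 186.] [ 0.5459 -0.2725  0.015 ]
bead0 0.82 [302. 186.] [ 0.5479 -0.3059  0.015 ]
```

View pics/w5s.png

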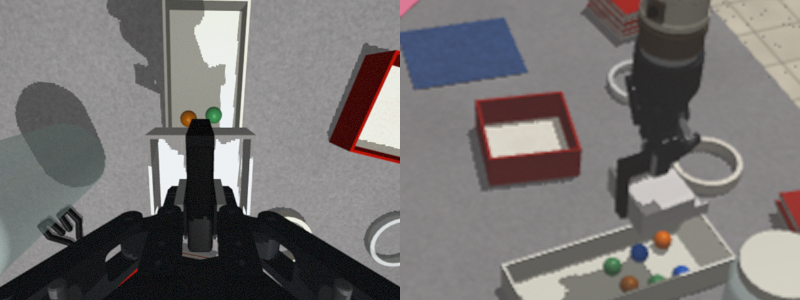

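The wrist view shows the tray aligned vertically in the frame, with two beads (amber at (302,186), green at (340,186)) in front of the scoop. The side view shows the scoop hanging clear above the tray. I'll measure the rim edges.

```bash
python3 - <<'E'
from h import *
_,K,E=cam("wrist"); g=cv2.imread("pics/w5.png")
g=cv2.GaussianBlur(cv2.cvtColor(g,cv2.COLOR_BGR2GRAY),(3,3),0).astype(int)
for r in (15,40,70,100,130,160):
    d=np.diff(g[r]); i=[(k,int(d[k])) for k in range(245,415) if abs(d[k])>12]
    print(r,i)
for uv in((262,8),(398,8),(258,180),(405,190)): print(uv,onz(uv,K,E,.04).round(4))
np.save("w5E.npy",E)
E
```

```text
15 [(258, 19), (259, 22), (260, 13), (263, -19), (264, -23), (265, -14), (393, 25), (394, 55), (395, 52), (396, 21), (398, -14), (399, -33), (400, -31), (401, -14)]
40 [(259, 21), (260, 21), (264, -22), (265, -21), (270, 22), (271, 24), (272, 13), (312, 19), (313, 31), (314, 19), (380, -31), (381, -32), (384, -21), (385, -26), (386, -15), (391, 15), (392, 45), (393, 56), (394, 34), (397, -25), (398, -33), (399, -20)]
70 [(260, 22), (261, 19), (264, -15), (265, -25), (266, -18), (270, 14), (271, 26), (272, 21), (315, 23), (316, 38), (317, 22), (379, -30), (380, -34), (381, -22), (382, -18), (383, -24), (384, -18), (389, 15), (390, 47), (391, 58), (392, 33), (395, -30), (396, -34), (397, -17)]
100 [(261, 22), (262, 18), (265, -17), (266, -23), (267, -17), (271, 19), (272, 26), (273, 17), (330, 21), (331, 20), (376, -29), (377, -35), (378, -15), (380, -15), (381, -25), (382, -21), (387, 16), (388, 48), (389, 57), (390, 33), (392, -14), (393, -32), (394, -32), (395, -13)]
130 [(245, 15), (246, 23), (248, -14), (249, -22), (261, 14), (262, 24), (263, 17), (266, -19), (267, -21), (268, -13), (272, 22), (273, 23), (359, 26), (360, 38), (361, 19), (375, -21), (376, -33), (377, -27), (378, -20), (379, -25), (380, -22), (385, 17), (386, 49), (387, 57), (388, 31), (390, -14), (391, -32), (392, -29)]
160 [(255, -23), (256, -21), (263, 22), (264, 16), (267, -23), (268, -21), (272, 16), (273, 26), (274, 19), (350, 17), (351, 33), (352, 26), (372, -25), (373, -34), (374, -22), (377, -24), (378, -24), (383, 18), (384, 50), (385, 59), (386, 30), (388, -15), (389, -34), (390, -30)]
(262, 8) [ 0.4198 -0.3393  0.04  ]
(398, 8) [ 0.4137 -0.2418  0.04  ]
(258, 180) [ 0.5429 -0.3406  0.04  ]
(405, 190) [ 0.5435 -0.2196  0.04  ]
```

```bash
python3 - <<'E'
from h import *
_,K,_=cam("wrist"); E=np.load("w5E.npy")
P=[[onz(uv,K,E,.04) for uv in((a,r),(b,r))] for r,a,b in((15,259.5,400),(40,260,398.3),(70,261,396),(100,262,393.7),(130,262.5,391.5),(160,263.7,389.3))]
m=np.array([np.mean(p,0) for p in P]); print(m[:,:2].round(4).tolist(),[np.linalg.norm(p[0]-p[1]).round(4) for p in P])
k=np.polyfit(m[:,0],m[:,1],1); print("yaw",np.degrees(np.arctan(k[0])),"y at x=.46,.64:",np.polyval(k,[.46,.548,.64]))
im=cv2.imread("pics/w5.png"); g=cv2.cvtColor(im,cv2.COLOR_BGR2GRAY).astype(int)
print(g[0:14,300], g[0:14,350])
E
```

```text
[[0.4211, -0.2904], [0.4372, -0.2897], [0.4573, -0.2888], [0.4784, -0.2878], [0.5004, -0.287], [0.5234, -0.2858]] [np.float64(0.1013), np.float64(0.1016), np.float64(0.1014), np.float64(0.1011), np.float64(0.1014), np.float64(0.1011)]
yaw 2.575466295510091 y at x=.46,.64: [-0.28867255 -0.28471425 -0.28057603]
[89 79 77 76 80 79 78 81 79 75 81 76 83 78] [205 149 106 105 109 105 108 105 112 108 109 103 113 105]
```

```bash
python3 -m creep '[-0.03,0,0,-0.015,0, -0.06,0,0,-0.015,0, -0.09,0,-0.005,-0.015,0, -0.108,0,-0.03,-0.015,0, -0.108,0,-0.06,-0.015,0, -0.108,0,-0.09,-0.015,0, -0.108,0,-0.11,-0.015,0, -0.108,0,-0.118,-0.015,0, -0.108,0,-0.1225,-0.015,0, -0.108,0,-0.1225,-0.015,0]'
python3 -m creep '[0,0,-0.001,0,0, 0,0,-0.001,0,0]'
python3 - <<'E'
from look import *
V=cam("side"); b=V[0][250:380,300:460]; save(cv2.resize(b,None,fx=5,fy=4.5,interpolation=2),"tray1.png")
E
```

```text
clock: 19.03
eef_pos: [0.4681, -0.2891, 0.0677]
tool_rot: [-0.023, 1.0, -0.0, 0.0]
ft_force: [-0.2, 0.7, -1.8]
grip_width: 0.0153
grasp_force: 59.7
clock: 19.2
eef_pos: [0.4693, -0.2899, 0.0683]
tool_rot: [-0.023, 1.0, -0.001, 0.002]
ft_force: [0.2, 0.7, -1.7]
grip_width: 0.0148
grasp_force: 59.7
19.2 [-0.553  0.46  -0.125  0.981 -0.    -0.599] [ 0.4693 -0.2899  0.0683] yaw -177.37 tilt [ 0.0036 -0.0028]
```

View pics/tray1.png

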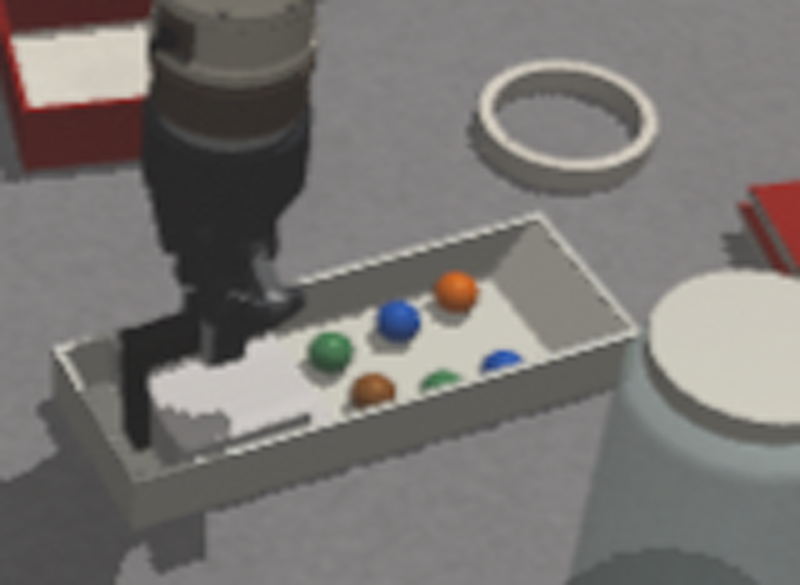

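The scoop is inside the tray, clear of the walls, with its lip just behind the green bead (330,352) and the amber one (372,390). All six beads are ahead of it. I'll lower it to light contact.

```bash
for i in 1; do python3 -m creep '[0,0,-0.001,0,0, 0,0,-0.001,0,0]'|sed -n '2p;4p'; python3 -m creep '[0,0,-0.001,0,0, 0,0,-0.001,0,0]'|sed -n '2p;4p'; python3 -m creep '[0,0,-0.001,0,0, 0,0,-0.001,0,0]'|sed -n '2p;4p'; done
```

```text
eef_pos: [0.4685, -0.2896, 0.0665]
ft_force: [0.3, -0.3, -1.6]
eef_pos: [0.468, -0.2893, 0.0649]
ft_force: [-0.4, -0.1, -1.4]
eef_pos: [0.4679, -0.2893, 0.0636]
ft_force: [-0.2, -0.7, -1.2]
```

```bash
python3 -m creep '[0.004,0,0,0,0, 0.01,0.0005,0,0,0, 0.016,0.0007,0,0,0, 0.022,0.001,0,0,0, 0.028,0.0013,0,0,0, 0.034,0.0015,0,0,0, 0.04,0.0018,0,0,0, 0.046,0.002,0,0,0, 0.052,0.0023,0,0,0, 0.058,0.0026,0,0,0]'|sed -n '2p;4p'
python3 -m creep '[0.006,0.0003,0,0,0, 0.012,0.0005,0,0,0, 0.018,0.0008,0,0,0, 0.024,0.001,0,0,0, 0.03,0.0013,0,0,0, 0.036,0.0016,0,0,0, 0.042,0.0019,0,0,0, 0.046,0.002,0,0,0, 0.05,0.0022,0,0,0, 0.054,0.0024,0,0,0]'|sed -n '2p;4p'
python3 - <<'E'
from look import *
V=cam("side"); b=V[0][250:380,310:470]; save(cv2.resize(b,None,fx=5,fy=4.5,interpolation=2),"tray2.png")
for n in("side","top"):
    if n=="top": V=cam("top")
    print(n,[(round(d["score"],2),onz(np.array(d["centre"])*[640,480],V[1],V[2],.018)[:2].round(3).tolist()) for d in bot.place_of(n,"bead0")])
E
```

```text
eef_pos: [0.5266, -0.2867, 0.0638]
ft_force: [0.3, 0.0, -1.4]
eef_pos: [0.5803, -0.2843, 0.0637]
ft_force: [-0.9, -1.2, -1.5]
21.4167 [-4.550e-01  6.350e-01  1.680e-01  1.102e+00 -1.000e-03 -5.010e-01] [ 0.5803 -0.2843  0.0637] yaw -177.39 tilt [ 0.0008 -0.001 ]
side [(0.54, [0.654, -0.292]), (0.47, [0.632, -0.274]), (0.47, [0.635, -0.31]), (0.41, [0.659, -0.25]), (0.37, [0.658, -0.262])]
top [(0.48, [0.648, -0.289]), (0.46, [0.645, -0.258]), (0.38, [0.652, -0.265])]
```

View pics/tray2.png

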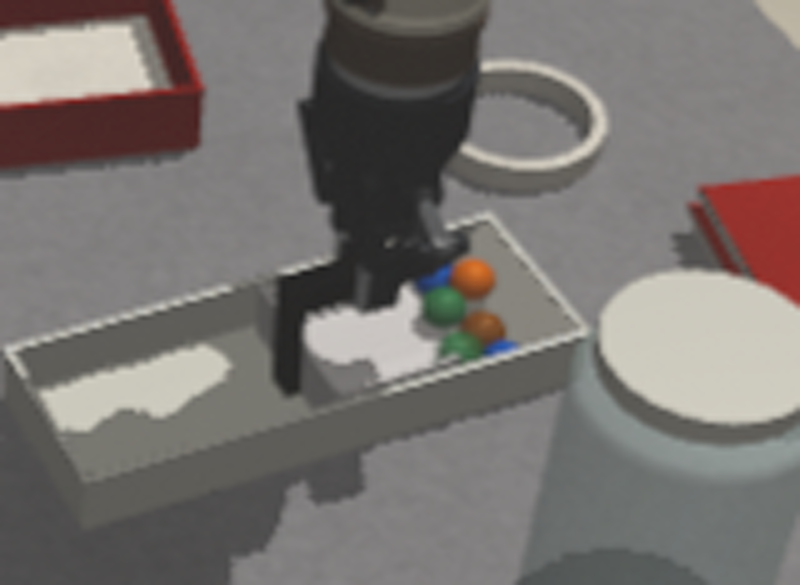

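All six beads are bunched between the lip and the ramp, two rows around (440–500, 270–350), and I've now used my picture views. Next I push into the ramp slowly, watching the force.

```bash
cat > b.py <<'E'
from look import *
C=dict(orange=((8,190,150),(14,255,255)),amber=((5,120,50),(14,255,185)),green=((50,80,40),(85,255,255)),blue=((105,150,60),(125,255,255)))
def beads(n,z,box):
    V=cam(n); h=cv2.cvtColor(V[0],cv2.COLOR_RGB2HSV)
    for c,(lo,hi) in C.items():
        m=cv2.inRange(h,lo,hi); k,l,s,ct=cv2.connectedComponentsWithStats(m)
        for i in range(1,k):
            p=onz(ct[i],V[1],V[2],z)
            if s[i,4]>=6 and box[0]<p[0]<box[1] and box[2]<p[1]<box[3]: print(n,c,s[i,4],ct[i].round(1),p[:2].round(3))
if __name__=="__main__":
    for n in("side","top"): beads(n,float(sys.argv[1]),list(map(float,sys.argv[2:6])))
E
python3 -m creep '[0.002,0,0,0,0, 0.004,0.0002,0,0,0, 0.006,0.0003,0,0,0, 0.008,0.0004,0,0,0, 0.01,0.0005,0,0,0]'|sed -n '2p;4p'
python3 -m creep '[0.002,0,0,0,0, 0.004,0.0002,0,0,0, 0.006,0.0003,0,0,0, 0.008,0.0004,0,0,0]'|sed -n '2p;4p'
python3 b.py .02 .55 .72 -.36 -.21
```

```text
eef_pos: [0.5901, -0.2838, 0.0637]
ft_force: [-1.0, -0.3, -1.4]
eef_pos: [0.5987, -0.2834, 0.064]
ft_force: [0.5, 0.5, -2.2]
22.3667 [-0.442  0.665  0.223  1.127 -0.    -0.488] [ 0.5987 -0.2834  0.064 ] yaw -177.37 tilt [ 0.002  -0.0013]
side orange 26 [408.  309.6] [ 0.673 -0.256]
side amber 86 [406.1 314.9] [ 0.659 -0.271]
side green 40 [382.7 327.2] [ 0.584 -0.289]
side blue 14 [400.6 311.1] [ 0.652 -0.254]
side blue 28 [410.2 324.2] [ 0.654 -0.304]
top orange 44 [431.3 191.3] [ 0.665 -0.277]
top amber 39 [431.1 193.2] [ 0.66  -0.276]
top blue 35 [422.6 195.4] [ 0.654 -0.255]
```

```bash

python3 -m creep '[0.002,0,0,0,0, 0.003,0.0001,0,0,0, 0.004,0.0002,0,0,0]'|sed -n '2p;4p'
python3 -m creep '[0.001,0,0,0,0, 0.002,0.0001,0,0,0, 0.003,0.0001,0,0,0]'|sed -n '2p;4p'
python3 b.py .02 .55 .72 -.36 -.21
```

```text
eef_pos: [0.602, -0.2832, 0.0638]
ft_force: [-1.4, -0.2, -1.4]
eef_pos: [0.6026, -0.2832, 0.0641]
ft_force: [-9.0, 1.3, 5.3]
22.9667 [-0.438  0.675  0.243  1.141 -0.003 -0.483] [ 0.6026 -0.2832  0.0641] yaw -177.43 tilt [-0.0038 -0.0012]
side orange 18 [394.6 319.8] [ 0.624 -0.277]
side amber 84 [393.4 324. ] [ 0.614 -0.289]
side green 21 [381.7 323.2] [ 0.587 -0.276]
side green 18 [386.7 330.2] [ 0.589 -0.301]
side blue 10 [402.  325.9] [ 0.632 -0.302]
```

All beads read inside the bowl (x ≤ 0.632, lip at ≈ 0.658). I'll lift gently.

```bash

python3 -m creep '[-0.001,0,0.002,0,0, -0.001,0,0.005,0,0, 0,0,0.009,0,0, 0.001,0,0.013,0,0, 0.003,0,0.018,0,0, 0.005,0,0.024,0,0, 0.007,0,0.03,0,0, 0.009,0,0.037,0,0, 0.01,0,0.044,0,0, 0.01,0,0.05,0,0]'|sed -n '2p;4p'
python3 -m creep '[0,0,0.008,0,0, 0,0,0.016,0,0, 0,0,0.024,0,0, 0,0,0.03,0,0, 0,0,0.035,0,0, 0,0,0.035,0,0, 0,0,0.035,0,0]'|sed -n '2p;4p'
python3 b.py .1 .54 .72 -.36 -.21; python3 b.py .015 .54 .72 -.36 -.21
```

```text
eef_pos: [0.6156, -0.2832, 0.1149]
ft_force: [-0.2, 0.7, -2.0]
eef_pos: [0.6151, -0.2832, 0.1492]
ft_force: [1.1, 0.3, -3.3]
24.4833 [-4.310e-01  6.380e-01  4.040e-01  1.335e+00 -1.000e-03 -4.770e-01] [ 0.6151 -0.2832  0.1492] yaw -177.4 tilt [ 0.0016 -0.0015]
side orange 10 [396.6 294.1] [ 0.626 -0.264]
side amber 87 [398.7 299.6] [ 0.622 -0.283]
side green 22 [389.9 298.5] [ 0.604 -0.272]
side green 15 [395.4 305.3] [ 0.606 -0.298]
side blue 19 [389.6 292.6] [ 0.612 -0.253]
side blue 10 [410.5 300.8] [ 0.648 -0.296]
top orange 18 [437.4 199.1] [ 0.622 -0.272]
top amber 23 [437.3 199.8] [ 0.62  -0.272]
top blue 33 [431.5 204.9] [ 0.608 -0.258]
24.5833 [-4.310e-01  6.390e-01  4.030e-01  1.335e+00 -1.000e-03 -4.770e-01] [ 0.6146 -0.283   0.1483] yaw -177.39 tilt [ 0.     -0.0007]
side amber 82 [398.5 299.9] [ 0.668 -0.211]
side green 15 [394.8 305.3] [ 0.65  -0.226]
side blue 10 [410.5 301.1] [ 0.696 -0.226]
top orange 17 [437.3 199.2] [ 0.646 -0.292]
top amber 23 [437. 200.] [ 0.644 -0.291]
top blue 31 [431.3 205.2] [ 0.631 -0.276]
```

All six beads are in the scoop, none left in the tray. I'll carry them toward the box while turning the mouth to +y.

```bash

python3 -m creep '[0,0,0,0.02,0, 0,0.001,0,0.05,0, 0,0.003,0,0.1,0, 0,0.005,0,0.16,0, 0,0.0075,0,0.22,0, 0,0.01,0,0.28,0, 0,0.0125,0,0.34,0, 0,0.015,0,0.4,0, 0,0.0175,0,0.46,0, 0,0.02,0,0.52,0]'|sed -n '2p;4p'
python3 -m creep '[0,0.0025,0,0.06,0, -0.001,0.005,0,0.12,0, -0.003,0.0075,0,0.18,0, -0.006,0.01,0,0.24,0, -0.01,0.0125,0,0.3,0, -0.015,0.015,0,0.36,0, -0.021,0.0175,0,0.42,0, -0.028,0.02,0,0.48,0, -0.036,0.0225,0,0.54,0, -0.044,0.025,0,0.6,0]'|sed -n '2p;4p'
python3 -m creep '[-0.008,0.0025,-0.001,0.05,0, -0.016,0.005,-0.003,0.1,0, -0.024,0.0075,-0.006,0.14,0, -0.032,0.01,-0.009,0.17,0, -0.04,0.012,-0.012,0.19,0, -0.049,0.013,-0.015,0.21,0, -0.058,0.014,-0.018,0.22,0, -0.067,0.0145,-0.021,0.23,0, -0.075,0.015,-0.024,0.23,0, -0.081,0.015,-0.026,0.23,0]'|sed -n '2p;4p'
python3 b.py .085 .4 .72 -.4 -.1
```

```text
eef_pos: [0.6148, -0.2629, 0.1485]
ft_force: [0.7, -0.9, -2.8]
eef_pos: [0.5706, -0.2379, 0.1485]
ft_force: [0.8, 0.4, -2.8]
eef_pos: [0.489, -0.2229, 0.1225]
ft_force: [0.3, -0.8, -2.5]
27.1833 [-4.280e-01  3.850e-01 -8.700e-02  1.099e+00  1.000e-03 -1.825e+00] [ 0.489  -0.2229  0.1225] yaw -100.0 tilt [0.0005 0.001 ]
side amber 50 [335.8 301.7] [ 0.48  -0.224]
side amber 7 [348.4 300.7] [ 0.511 -0.231]
side blue 22 [349.3 293.4] [ 0.523 -0.208]
top amber 36 [412.4 261.7] [ 0.479 -0.212]
top blue 51 [408.4 244.8] [ 0.518 -0.205]
```

```bash

python3 -m creep '[0.001,0.006,0,0,0, 0.003,0.018,0,0,0, 0.006,0.0355,0,0,0, 0.011,0.063,0,0,0, 0.017,0.0975,0,0,0, 0.023,0.132,0,0,0, 0.023,0.132,0,0,0, 0.023,0.132,0,0,0, 0.023,0.132,0,0,0, 0.023,0.132,0,0,0]'|sed -n '2p;4p'
python3 -m creep '[0,0,0,0,0, 0,0,0,0,0, 0,0,0,0,0]'|sed -n '2p;4p'
echo box; python3 b.py .016 .45 .6 -.09 .06; echo scoop; python3 b.py .08 .45 .6 -.16 -.0
```

```text
eef_pos: [0.5133, -0.0913, 0.123]
ft_force: [0.5, -0.2, -1.0]
eef_pos: [0.5129, -0.092, 0.1229]
ft_force: [-0.6, -0.4, -1.9]
box
28.3667 [-1.780e-01  3.530e-01 -1.330e-01  1.083e+00  1.000e-03 -1.572e+00] [ 0.5129 -0.092   0.1229] yaw -100.13 tilt [0.0015 0.0006]
side green 6 [337.2 254.8] [0.582 0.013]
side green 9 [325.2 258. ] [0.544 0.011]
side blue 34 [317.2 257.5] [0.523 0.021]
top orange 45 [313.8 251.8] [0.514 0.014]
top amber 53 [316.5 241.6] [0.539 0.008]
top amber 28 [314.7 253.3] [0.51  0.012]
top green 9 [338.7 231.8] [ 0.563 -0.047]
top blue 50 [310.2 233.7] [0.559 0.023]
scoop
28.4667 [-1.780e-01  3.530e-01 -1.330e-01  1.084e+00  1.000e-03 -1.572e+00] [ 0.5129 -0.0918  0.1229] yaw -100.11 tilt [0.0014 0.0007]
side green 7 [337.3 255. ] [ 0.552 -0.056]
side green 11 [325.2 258.5] [ 0.516 -0.058]
side blue 32 [317.4 257.8] [ 0.496 -0.048]
```

```bash

python3 -m creep '[0,-0.001,0,0,0, 0,-0.003,0,0,0, -0.001,-0.007,0,0,0, -0.002,-0.013,0,0,0, -0.004,-0.021,0,0,0, -0.005,-0.031,0,0,0, -0.007,-0.043,0,0,0, -0.01,-0.057,0,0,0, -0.013,-0.073,0,0,0, -0.016,-0.09,0,0,0]'|sed -n '2p;4p'
python3 -m creep '[-0.003,-0.015,0,0,0, -0.005,-0.026,0,0,0, -0.006,-0.032,0,0,0, -0.006,-0.032,0,0,0]'|sed -n '2p;4p'
echo box; python3 b.py .016 .45 .6 -.09 .06; echo scoop; python3 b.py .08 .45 .6 -.3 -.13
python3 - <<'E'
from look import *
fs=[]
for n in("top","side"):
    V=cam(n); fs.append(bot.get_obs()["ft_force"][2]); print(n,[(round(d["score"],2),onz(np.array(d["centre"])*[640,480],V[1],V[2],.016)[:2].round(3).tolist()) for d in bot.look_for(n,"bead0") if d["score"]>.2])
print(fs)
E
```

```text
eef_pos: [0.4965, -0.1827, 0.1228]
ft_force: [0.7, -0.2, -1.7]
eef_pos: [0.4906, -0.2148, 0.1228]
ft_force: [-0.1, -0.2, -1.8]
box
29.7333 [-4.130e-01  3.800e-01 -9.300e-02  1.097e+00  1.000e-03 -1.806e+00] [ 0.4906 -0.2148  0.1228] yaw -100.18 tilt [0.0014 0.0005]
side orange 13 [313.8 256.1] [0.516 0.03 ]
side amber 26 [313.7 256.8] [0.514 0.027]
side amber 6 [321.8 255.2] [0.539 0.026]
top orange 47 [310.8 251.6] [0.514 0.022]
top amber 56 [314.3 241.5] [0.539 0.013]
top amber 26 [311.7 253.5] [0.509 0.019]
top blue 50 [308.8 233.5] [0.559 0.027]
scoop
29.8333 [-0.411  0.38  -0.093  1.097  0.002 -1.806] [ 0.4909 -0.2131  0.1228] yaw -100.07 tilt [0.0013 0.0013]
side green 29 [349.9 298.4] [ 0.519 -0.221]
side green 7 [338. 301.] [ 0.488 -0.219]
side blue 6 [329.5 302.2] [ 0.466 -0.216]
29.9333 [-0.409  0.379 -0.094  1.097  0.002 -1.806] [ 0.491  -0.2125  0.1228] yaw -100.0 tilt [0.0012 0.0011]
top [(0.54, [0.561, 0.035]), (0.46, [0.542, 0.013]), (0.42, [0.519, 0.025])]
side []
[np.float64(-2.0672812334788757), np.float64(-1.9515686071458207)]
```

Orange, amber and blue are in the box. Three beads (two green, one blue) are still at the rear of the scoop, so I repeat the tip with a sharper stop.

```bash

python3 -m creep '[0.0017,0.0099,-0.003,0,0, 0.005,0.0296,-0.006,0,0, 0.0116,0.067,-0.006,0,0, 0.0186,0.1074,-0.006,0,0, 0.0256,0.1478,-0.006,0,0, 0.0236,0.136,-0.006,0,0, 0.022,0.128,-0.006,0,0, 0.022,0.128,-0.006,0,0, 0.022,0.128,-0.006,0,0, 0.022,0.128,-0.006,0,0]'|sed -n '2p;4p'
python3 -m creep '[0,0,0,0,0, 0,0,0,0,0]'|sed -n '2p;4p'
echo box; python3 b.py .016 .45 .6 -.09 .06; echo scoop; python3 b.py .08 .45 .6 -.16 -.05
python3 - <<'E'
from look import *
V=cam("top"); print([(round(d["score"],2),onz(np.array(d["centre"])*[640,480],V[1],V[2],.016)[:2].round(3).tolist()) for d in bot.look_for("top","bead0") if d["score"]>.2])
fs=[]
for i in range(4): cam("top"); fs.append(bot.get_obs()["ft_force"][2].round(2))
print(fs)
E
```

```text
eef_pos: [0.5127, -0.0864, 0.1169]
ft_force: [-0.1, -0.8, -1.2]
eef_pos: [0.5128, -0.0862, 0.1169]
ft_force: [0.6, 0.6, -0.8]
box
31.1333 [-1.670e-01  3.570e-01 -1.440e-01  1.068e+00  1.000e-03 -1.560e+00] [ 0.5128 -0.0862  0.1169] yaw -100.17 tilt [0.0015 0.0008]
side orange 17 [314.6 254.6] [0.52  0.035]
side amber 41 [316.6 254.6] [0.526 0.034]
top orange 50 [307.5 251.4] [0.515 0.029]
top amber 88 [309.  245.6] [0.529 0.026]
top green 51 [318.4 234.4] [0.557 0.003]
top green 51 [322.6 246.3] [ 0.527 -0.007]
top blue 52 [309.3 231.5] [0.564 0.025]
top blue 54 [315.4 257.1] [0.501 0.01 ]
scoop
31.2333 [-1.660e-01  3.570e-01 -1.440e-01  1.068e+00  1.000e-03 -1.560e+00] [ 0.5129 -0.0858  0.1169] yaw -100.13 tilt [0.0015 0.0008]
31.3333 [-1.660e-01  3.570e-01 -1.440e-01  1.068e+00  1.000e-03 -1.560e+00] [ 0.513  -0.0855  0.1169] yaw -100.09 tilt [0.0014 0.0008]
[(0.62, [0.517, 0.037]), (0.6, [0.553, 0.006]), (0.42, [0.496, 0.012]), (0.38, [0.539, 0.027])]
[np.float64(-1.5), np.float64(-1.31), np.float64(-0.02), np.float64(-2.07)]
```

All six beads are in the box: orange, amber, two green, two blue. I'll return the scoop to the mat.

```bash

python3 -m creep '[0,-0.005,0.02,0,0, 0,0,0.05,0,0, 0,0.03,0.07,0,0, -0.001,0.07,0.07,0,0, -0.002,0.11,0.07,0,0, -0.003,0.15,0.07,0,0, -0.004,0.19,0.07,0,0, -0.005,0.23,0.07,0,0, -0.005,0.27,0.07,0,0, -0.005,0.3,0.06,0,0]'|sed -n '2p;4p'
python3 -m creep '[0,0.01,-0.02,0,0, 0,0.01,-0.05,0,0, 0,0.01,-0.075,0,0, 0,0.01,-0.09,0,0, 0,0.01,-0.1,0,0, 0,0.01,-0.106,0,0, 0,0.01,-0.108,0,0, 0,0.01,-0.108,0,0]'
python3 b.py .016 .45 .6 -.09 .06
```

```text
eef_pos: [0.5088, 0.2187, 0.1788]
ft_force: [0.7, -0.0, -1.5]
clock: 33.13
eef_pos: [0.5084, 0.2249, 0.0692]
tool_rot: [-0.642, 0.766, -0.0, 0.001]
ft_force: [0.7, -0.2, -0.8]
grip_width: 0.015
grasp_force: 59.7
33.1333 [ 0.417  0.468 -0.109  0.992  0.    -0.979] [0.5084 0.2249 0.0692] yaw -100.05 tilt [0.002 0.001]
side orange 24 [314.  254.9] [0.518 0.035]
side amber 80 [318.1 255. ] [0.529 0.031]
side green 29 [330.8 258. ] [0.559 0.006]
side green 27 [322.4 262.6] [ 0.529 -0.004]
side blue 24 [330.2 252.6] [0.567 0.029]
side blue 27 [311.6 261.1] [0.502 0.012]
top orange 50 [307.5 251.4] [0.515 0.029]
top amber 87 [309.  245.6] [0.529 0.026]
top green 52 [318.4 234.4] [0.557 0.003]
top green 52 [322.6 246.4] [ 0.527 -0.007]
top blue 53 [309.3 231.5] [0.564 0.025]
top blue 55 [315.4 257.2] [0.5  0.01]
```

```bash

python3 -m creep '[0,0,-0.002,0,0, 0,0,-0.004,0,0, 0,0,-0.0055,0,0, 0,0,-0.0065,0,0, 0,0,-0.0065,0,0]'|sed -n '2p;4p'
python3 -m creep '[0,0,0,0,0.02, 0,0,0,0,0.03, 0,0,0,0,0.04, 0,0,0,0,0.05, 0,0,0,0,0.05, 0,0,0,0,0.05, 0,0,0.015,0,0.05, 0,0,0.04,0,0.05, 0,0,0.08,0,0.05, 0,0,0.12,0,0.05]'
python3 -m creep '[-0.02,-0.02,0.02,0,0.05, -0.05,-0.04,0.03,0,0.05, -0.08,-0.06,0.03,0,0.05, -0.11,-0.08,0.03,0,0.05, -0.14,-0.1,0.03,0,0.05, -0.14,-0.1,0.03,0,0.05]' |sed -n '2p;4p'
python3 - <<'E'
from look import *
for n in("top","side"): print(n); look(n,dict(scoop=.003,scoop_lip=.003,scoop_grip=.078,giftbox_rim=.05))
E
python3 b.py .016 .45 .6 -.09 .06
```

```text
eef_pos: [0.5085, 0.2252, 0.0633]
ft_force: [-1.1, -0.9, 2.8]
clock: 34.48
eef_pos: [0.5067, 0.2243, 0.1823]
tool_rot: [-0.643, 0.766, 0.0, -0.001]
ft_force: [0.6, 0.9, -0.3]
grip_width: 0.0504
grasp_force: 0.0
eef_pos: [0.361, 0.1215, 0.2113]
ft_force: [-0.1, -0.4, -0.9]
34.9833 [ 0.325  0.02  -0.306  1.251 -0.    -1.069] [0.361  0.1215 0.2113] yaw -100.12 tilt [-0.0052 -0.0022]
top
scoop 0.83 [257. 330.] [0.326  0.1503 0.003 ]
scoop 0.83 [151. 283.] [0.4382 0.4105 0.003 ]
scoop 0.77 [222. 258.] [0.4999 0.2405 0.003 ]
scoop_lip 0.85 [180. 318.] [0.3546 0.3362 0.003 ]
scoop_lip 0.8 [205. 252.] [0.5164 0.2834 0.003 ]
scoop_lip 0.58 [170. 269.] [0.4732 0.3676 0.003 ]
scoop_grip 0.9 [218. 251.] [0.5042 0.234  0.078 ]
scoop_grip 0.88 [143. 286.] [0.4236 0.4037 0.078 ]
scoop_grip 0.58 [256. 329.] [0.328  0.1423 0.078 ]
scoop_grip 0.52 [178. 337.] [0.3093 0.3174 0.078 ]
giftbox_rim 0.95 [324. 245.] [ 0.5234 -0.0097  0.05  ]
side
scoop 0.76 [241. 248.] [0.3294 0.1519 0.003 ]
scoop 0.7 [287. 218.] [0.5055 0.2457 0.003 ]
scoop 0.67 [223. 218.] [0.3126 0.3104 0.003 ]
scoop 0.57 [252. 196.] [0.
[... 435 characters left out ...]
 0.6 [250. 174.] [0.4362 0.418  0.078 ]
giftbox_rim 0.97 [325. 254.] [ 0.5347 -0.0089  0.05  ]
35.4833 [ 0.327  0.031 -0.293  1.246  0.    -1.068] [0.3685 0.1252 0.2121] yaw -100.02 tilt [0.0008 0.0005]
side orange 23 [314.  254.9] [0.518 0.035]
side amber 77 [318.1 254.8] [0.53  0.031]
side green 29 [330.8 258. ] [0.559 0.006]
side green 28 [322.5 262.6] [ 0.529 -0.005]
side blue 24 [330.2 252.6] [0.567 0.029]
side blue 27 [311.6 261.1] [0.502 0.012]
top orange 51 [307.5 251.4] [0.515 0.03 ]
top amber 86 [309.  245.5] [0.529 0.026]
top green 53 [318.4 234.5] [0.557 0.003]
top green 52 [322.5 246.4] [ 0.527 -0.007]
top blue 52 [309.3 231.5] [0.564 0.025]
top blue 55 [315.4 257.2] [0.5  0.01]
```

```bash
python3 -c "
from workcell import bot; print(bot.job_done())"
```

```text
the job is handed in; nothing more can be done
None
```

I handed the job in at about 35 s: camera checks showed all six beads in the gift box and the scoop released near the middle of its mat; the judge's verdict was not shown.

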